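# Free a filter carriage held by a left-hand clamp knob and seat it on its stop

## Robot

A 6-joint arm with a two-finger parallel gripper is mounted at the origin on the work surface; the furniture and walls round the work are solid. World frame = base frame: x ahead of the robot, y to its left, z up, the work surface at z = 0. Lengths are in m, angles in degrees, forces in N, time in s.
With the tool pointing down it reaches from about 0.25 to 0.725 m from the base axis. Payload 9.7 kg.
Tool frame: the origin (TCP) lies on the centre line of the jaws, within the pads' length; the fingertips stand 14 mm ahead of it and the grasp point (between the pads) lies 5 mm behind it; z points along the fingers, y is the line along which they close (so a half turn about z gives the same grasp; the last joint's range is limited). The gripper opens to 85 mm and grips with 20 to 120 N. Pads are 22 mm wide; open, the fingers measure 114 mm over their backs; the gripper's body (76 mm by 85 mm) begins 54 mm behind the grasp point. The pads swing forward as they close: fully open they stand 13 mm farther back than shut.
Start: joints at [65.776, 4.979, 10.078, 95.1, 0, 90], TCP at [0.226, 0.502, 0.245] pointing down, gripper open.
Joint ranges: [-179.16, 179.16], [-48.56, 103.87], [-65.8, 70.77], [-126.05, 130.52], [-82.76, 87.17], [-180, 180]. Speed limits (degrees/s): [127.2, 127.2, 147.25, 180, 180, 180].

## Interface

Orientations are given as [roll, pitch, yaw] about the fixed x, y, z axes, in that order (R = Rz(yaw) Ry(pitch) Rx(roll)).
In Python, from workcell import bot, camera, get_calibration, ticket gives the robot as it stands. The module is installed in compiled form; this text tells all that it offers.
- The arm moves only by the tool send_rows, never from a script. Its arguments are lists of equal length, an entry for each row: "linear": the shift along the tool's x, y, z in m, a list of three; "twist": the turn, a rotation vector about the tool's x, y, z in units of 10 degrees (1.0 is 10 degrees), a list of three; "gripper": the opening in per cent of the stroke, from 0 (shut) to 100 (fully open). In form: {"linear": [[x, y, z], ...], "twist": [[wx, wy, wz], ...], "gripper": [gripper, ...]}. A call has 1 to 8 rows; each row shifts and turns the commanded pose from where the row before left it, along the tool's axes as they then stand; what a row does not reach is not made up. A row lasts 1/8 s, in which the tool goes at most 62.5 mm and 10.7 degrees, less where a joint would pass 70% of its speed; a pose out of reach is approached as far as the arm can. A call with a gripper value outside its range is refused whole. The fingers move at their own pace and stop on an object; "grip_force" is the grip in N (left out, the last holds). Time passes only in rows, so rows that do not move let the fingers close. It gives the time, the measured TCP pose, the force, the opening and the grip force at its end, in the units of the state.
- bot.get_obs(): the state, without advancing time (a new reading comes with each control period).
- camera(name): name is "scene" or "top" or "wrist"; returns the picture (480x640x3 uint8, red, green, blue); there is no depth.
- get_calibration(name): a dict with "fx", "fy", "cx", "cy" (pixels), "origin" and "orientation" of the camera in the world; the wrist camera has in their place "hand_eye" (4x4, takes a point from camera to tool coordinates, whose origin is the TCP and whose axes are the flange's). Camera axes: x right, y down, z forward; pixel columns grow to the right and rows downward; lengths in m; the calibration is good to about 2 mm. The wrist camera is an equidistant fisheye: a pixel r from the principal point sees the ray r / f radians off the axis. A picture is of the moment at which its call begins: read the wrist's pose just before it. get_calibration takes no time and is no camera call.
- ticket.job_done(): hands the job in; it is judged then, once.
The state is a dict: "time": time; "q": joint angles; "qd": joint speeds; "joint_efforts": joint torques, N m; "ee_pos": TCP position; "tcp_rot": TCP orientation; "wrist_force": force on the tool from outside, world axes, zero at the start; "torque": the same for the moment, N m; "opening": finger opening in m; "grasp_force": force on a finger pad.
Only numpy, scipy, OpenCV 4.12 (cv2) and the standard library are available. Lean on these libraries where they do the work, as an engineer would, in place of code of your own. Each camera call takes 0.05 s, during which the arm holds its last target. There are 200 camera calls.

## Task

Slacken the red clamp knob, which has a left-hand thread (it loosens clockwise, seen from above), until the locking tooth has risen clear of the black filter carriage. Then slide the carriage along its channel until it rests firmly home against the brass stop bolt, and let go. Keep all forces gentle, never tighten the knob or push the carriage while it is still locked, and leave everything else on the table alone.

Things in the scene. Friction and masses are not known exactly. Their poses are not given: they have to be found in the camera images.
- fixture: Screwed-down aluminium base plate 250 (x) x 124 (y) x 12 mm. Origin: centre of its underside on the table. Its x axis runs along the channel, from the clamp end to the stop end. Channel: two dark rails along x, 11 mm high, inner faces 52 mm apart, centred on y = 0; floor 12 mm above the table. The clamp's steel stud stands at (-60, -44) mm, 102 mm high.
- knob (a joint): Turn of the clamp knob, rad: 0 = tight (as it starts), growing clockwise seen from above = loosening. Left-hand thread: the knob climbs 3 mm per rad of clockwise turn and lifts the blue strap and tooth with it. The tooth (7 mm deep in the carriage at 0) clears the carriage's top at 2.3 rad; the thread ends at a hard stop at 3.4 rad. No spring back; it resists with about 0.25 N m.
- knob_grip (a point): Point on the knob's vertical axis at the height to grip it. Round red plastic knob, ribbed, 39 mm diameter, grip band 16 mm below to 12 mm above this point, top face 14 mm above. Starts 84.5 mm above the table, rises with the knob. Stud's end shows 4 mm above the knob; blue strap's top lies 36 mm below. Slips below about 12 N a finger, cracks above 35 N a finger.
- strap: Blue clamp strap 20 x 76 x 10 mm under the knob with a steel tooth (8 mm along the channel, 24 mm across) at its free end, which sits in the carriage's cross slot. Origin: on the stud's axis, mid-thickness of the strap. It only moves straight up and down with the knob.
- carriage: Loose black carriage plate 130 (x) x 50 (y) x 16 mm with a filter cube fixed on it, about 0.3 to 0.6 kg. Origin: centre of its underside, x toward the stop. It starts in the channel, its origin 20 mm toward the clamp end from the fixture's centre. Cross slot 12 mm wide at x = -40 mm, 10 mm deep. Slides on the channel floor with 1 mm play each side.
- cube_grip (a point): Grip point in the filter cube fixed on the carriage: black cube 30 (x) x 30 (y) x 32 mm with an orange round window. Point lies on the cube's vertical centre line, 12 mm below its top, 20 mm above the carriage's top (48 mm above the table). Grip across y (or x).
- nose (a point): Centre of the carriage's front end face (x = +65 mm in the carriage), at the height of the bolt: the point that meets the stop bolt, which is 28 to 49 mm away at the start. Sliding drags steadily with 1 to 9 N, more if it is held askew; seat it with a light extra push of 3 to 12 N. More than 20 N on the stop spoils it.
- stop_block: Fixed aluminium block 18 (x) x 50 x 30 mm across the stop end. Origin: centre of its underside, 12 mm above the table, at fixture x = 112 mm. It carries a brass stop bolt along x, 12 mm above the origin, flat head 16 mm wide facing the carriage. The head face stands somewhere between 10 and 28 mm in front of the block's face (itself 9 mm before the origin): set by hand, not measured. Rigid.
- can: Bystander: loose objective can, cream ribbed cap on a black foot, 37 mm diameter, 58 mm tall.
- vial: Bystander: loose small white bottle with a blue cap, 22 mm diameter, 60 mm tall.
- bottle: Bystander: loose small white bottle with a red cap, 22 mm diameter, 60 mm tall.

How it is judged (in metres and radians):
On the way, in this order (a step that is already met when the one before it is completed fails the run):
1. the knob has been turned clockwise until the tooth stands clear of the carriage (at least 2.3 rad) (value of joint knob above 2.3 rad), for 0.2 s.
2. the carriage is pressed on the stop bolt with at least 2.5 N (contact force between carriage and stop_block above 2.5 N), for 0.2 s.
At the end, for the whole second after the job is handed in: The knob is still backed off by at least 2.3 rad, and the carriage lies flat on the channel floor, at rest, with its front face within about 2 mm of the stop bolt's head face (value of joint knob above 2.3 rad and horizontal distance between nose and stop_bolt_c1 below 0.0055 m and height (world z) of carriage between 0.01 and 0.014 m and angle between carriage's own z axis and vertical below 0.05 rad and linear speed of carriage below 0.01 m/s); the robot touches nothing.
It fails at once if the knob turned the wrong way (tightened by more than 0.15 rad) (value of joint knob below -0.15 rad).
It fails at once if the knob squeezed or hauled too hard (finger contact forces adding up to more than 70 N, about 35 N a finger) (contact force between the fingers and strap above 70 N).
It fails at once if the carriage forced against the tooth with more than 15 N (contact force between carriage and strap above 15 N).
It fails at once if the carriage driven onto the stop with more than 20 N (contact force between carriage and stop_block above 20 N).
It fails at once if a bystander moved by more than 20 mm (distance of any of can, vial, bottle from where it was at the start of the episode above 0.02 m).
It also fails if it takes over 72 s, if anything falls off the work surface, if the arm or the gripper's body presses on something with over 40 N, if the wrist force passes 120 N, or if a joint passes its speed limit or range.

## Working session

There is one attempt and no reset: what is moved stays moved. The work goes in short steps, Python scripts to look and compute and a tool call to move; the robot and the scene stay as the last step left them, time stands still between calls to the robot, and variables do not carry over. Pictures are saved under pics/ and viewed, at most 10 in all, crops included, and the job is handed in when it is done.

Besides the shell and the picture viewer there is one more tool, called after "Request:" as a command line: name --argument value ..., lists and objects as JSON in quotes. send_rows: Moves the arm, as the interface text tells. Its arguments: {"type":"object","properties":{"linear":{"type":"array"},"twist":{"type":"array"},"gripper":{"type":"array"},"grip_force":{"type":"number"}},"required":["linear","twist","gripper"]}

```bash
mkdir -p pics
python3 - <<'E'
from workcell import bot,camera,get_calibration
import cv2
print(bot.get_obs())
for n in("scene","top","wrist"):
    print(n,get_calibration(n))
    cv2.imwrite(f"pics/{n}0.png",camera(n)[:,:,::-1])
E
```

```text
{'time': 0.0, 'q': array([6.57764789e+01, 5.01180680e+00, 1.00329168e+01, 9.51001655e+01,
       2.61073200e-03, 8.99991295e+01]), 'qd': array([-0.14448159, -0.02412698, -0.02973032,  0.06277766,  0.03371791,
       -0.01755247]), 'joint_efforts': array([-1.87658741e-03, -5.20385563e+01,  4.64807546e+01,  1.57444639e-02,
       -1.74616929e-05, -2.83339624e-06]), 'ee_pos': array([0.22556079, 0.50137506, 0.24456252]), 'tcp_rot': array([-1.79920945e+02, -2.61193056e-03,  1.55777346e+02]), 'wrist_force': array([0.00394918, 0.26154275, 0.69080009]), 'torque': array([0.04261281, 0.03603851, 0.03073123]), 'grasp_force': 0.0, 'opening': 0.08530567957368992}
scene {'fx': 602.133155436508, 'fy': 602.133155436508, 'cx': 319.0251691088914, 'cy': 236.376681238025, 'origin': array([-0.35563983,  1.11592578,  0.69721475]), 'orientation': array([-113.9996841 ,   -1.30903432, -141.58524384])}
top {'fx': 450.98610657918164, 'fy': 450.98610657918164, 'cx': 315.9624965939572, 'cy': 240.35282817106503, 'origin': array([0.3466955 , 0.07270353, 1.1927518 ]), 'orientation': array([-171.85825315,    0.41184172,  -91.35384785])}
wrist {'fx': 371.64829954431775, 'fy': 371.64829954431775, 'cx': 320.8483803461201, 'cy': 238.3167144987326, 'hand_eye': array([[-5.90020449e-04, -9.45148617e-01, -3.26640083e-01,
         8.45322659e-02],
       [ 9.99999579e-01, -3.28282303e-04, -8.56430825e-04,
        -2.10303920e-04],
       [ 7.02224251e-04, -3.26640451e-01,  9.45148413e-01,
        -1.28560768e-01],
       [ 0.00000000e+00,  0.00000000e+00,  0.00000000e+00,
         1.00000000e+00]])}
```

View pics/top0.png

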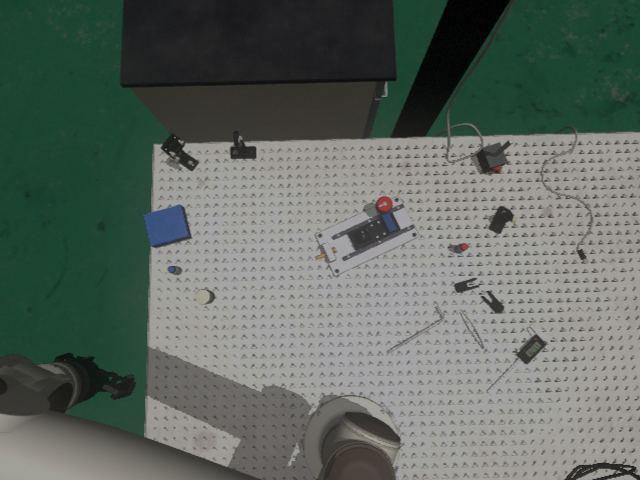

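View pics/scene0.png

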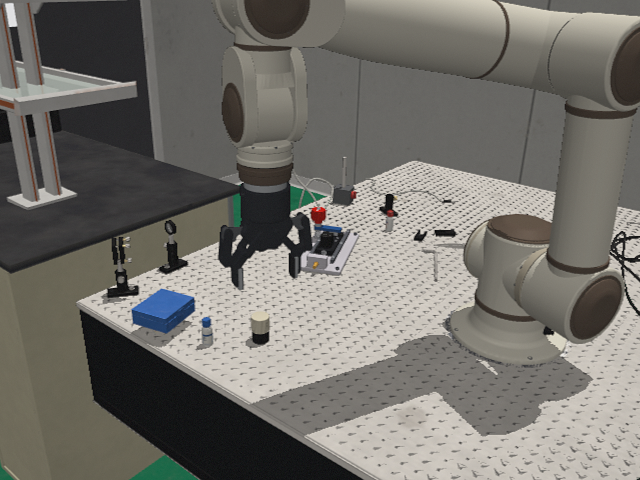

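The top view shows the red knob at (385,204), the fixture centred near (366,237) with its stop end at the lower left (brass at about (320,257)), and the bystanders well clear. Next I'll take an enlarged crop and compute positions.

```bash
cat > h.py <<'E'
import numpy as np
from scipy.spatial.transform import Rotation as R
from workcell import bot,camera,get_calibration
def ray(n,u,v,obs=None):
    c=get_calibration(n)
    x=np.array([(u-c['cx'])/c['fx'],(v-c['cy'])/c['fy'],1.])
    if n=='wrist':
        r=np.hypot(x[0],x[1]); d=np.array([*(x[:2]/max(r,1e-9)*np.sin(r)),np.cos(r)])
        o=obs; T=R.from_euler('xyz',o['tcp_rot'],degrees=True).as_matrix(); H=c['hand_eye']
        return o['ee_pos']+T@H[:3,3], T@H[:3,:3]@d
    return c['origin'], R.from_euler('xyz',c['orientation'],degrees=True).as_matrix()@x
def at(n,u,v,z,obs=None):
    o,d=ray(n,u,v,obs); return o+d*(z-o[2])/d[2]
def proj(n,P,obs):   # world -> wrist pixel
    c=get_calibration(n); P=np.asarray(P)
    if n=='wrist':
        T=R.from_euler('xyz',obs['tcp_rot'],degrees=True).as_matrix(); H=c['hand_eye']
        p=(T@H[:3,:3]).T@(P-obs['ee_pos']-T@H[:3,3]); th=np.arctan2(np.hypot(*p[:2]),p[2]); q=p[:2]/np.hypot(*p[:2])*th
    else:
        p=R.from_euler('xyz',c['orientation'],degrees=True).as_matrix().T@(P-c['origin']); q=p[:2]/p[2]
    return q*[c['fx'],c['fy']]+[c['cx'],c['cy']]
E
python3 - <<'E'
from h import *
import cv2
im=cv2.imread("pics/top0.png")[185:285,305:435]
cv2.imwrite("pics/topc.png",cv2.resize(im,None,fx=6,fy=6,interpolation=cv2.INTER_CUBIC))
print("knob",at('top',385,204,.0985)); 
for u,v in((316,237),(398,198),(417,234),(336,276)): print(at('top',u,v,.012))
print("can",at('top',204,297,.058),"vial",at('top',172,269,.06),"bottle",at('top',463,247,.06))
E
```

```text
knob [ 0.5901091 -0.0962348  0.0985   ]
[0.52473965 0.07688615 0.012     ]
[ 0.62487606 -0.14508843  0.012     ]
[ 0.52616103 -0.19046577  0.012     ]
[0.42036406 0.02704874 0.012     ]
can [0.37299487 0.36038954 0.058     ] vial [0.44493495 0.44146581 0.06      ] bottle [ 0.48278838 -0.29390631  0.06      ]
```

View pics/topc.png

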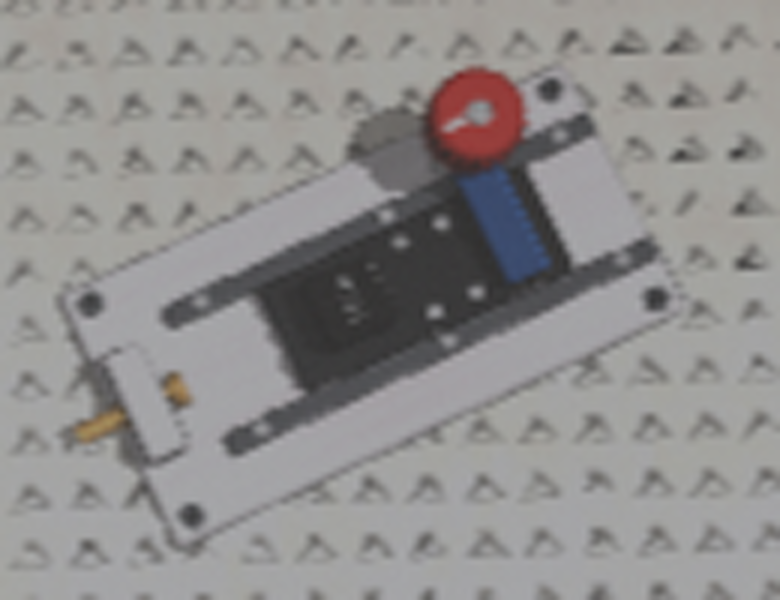

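The crop shows the plate corners at crop pixels (65,292), (188,550), (560,68) and (682,305), knob centre at (478,112), and brass bolt head near (178,390). I'll fit the fixture pose from these.

Run:
```python
from h import *
from scipy.optimize import least_squares
C=np.array([(62,294),(186,551),(558,66),(683,304)])/6+[305,185]-0.4
M=np.array([(125,-62),(125,62),(-125,-62),(-125,62)])/1e3
W=np.array([at('top',*c,.012)[:2] for c in C])
def T(p,m): c,s=np.cos(p[2]),np.sin(p[2]); return np.asarray(m)@np.array([[c,s],[-s,c]])+p[:2]
r=least_squares(lambda p:(T(p,M)-W).ravel(),[.52,-.06,2.0]).x
print(r[:2],np.degrees(r[2]),(T(r,M)-W)*1e3)
k=np.array((478,113))/6+[305,185]-.4
print("stud",T(r,[-.06,-.044]),at('top',*k,.0985)); print("carr",T(r,[-.02,0]))
cw=np.array((347,305))/6+[305,185]-.4; print('cube',at('top',*cw,.060))
b=np.array((187,390))/6+[305,185]-.4; b=at('top',*b,.03)[:2]; print("bolt local",np.array([[np.cos(r[2]),np.sin(r[2])],[-np.sin(r[2]),np.cos(r[2])]])@(b-r[:2]))
for x in (-.02,0.0):print("carriage grip",x,T(r,[x,0]))
```

```text
[ 0.52683504 -0.05769509] 114.27323729665936 [[-1.95259326  2.24458557]
 [-0.32814758  2.63920308]
 [ 3.25846685 -1.81367412]
 [-0.97772602 -3.07011453]]
stud [ 0.59161055 -0.09430292] [ 0.59158845 -0.09448555  0.0985    ]
carr [ 0.53505681 -0.075927  ]
cube [ 0.51861021 -0.04125998  0.06      ]
bolt local [0.09266462 0.0011566 ]
carriage grip -0.02 [ 0.53505681 -0.075927  ]
carriage grip 0.0 [ 0.52683504 -0.05769509]
```

Request:
send_rows --linear '[[-0.0413, -0.0281, 0], [-0.0413, -0.0281, 0], [-0.0413, -0.0281, 0], [-0.0413, -0.0281, 0], [-0.0413, -0.0281, 0], [-0.0413, -0.0281, 0], [-0.0413, -0.0281, 0], [-0.0413, -0.0281, 0]]' --twist '[[0, 0, 0], [0, 0, 0], [0, 0, 0], [0, 0, 0], [0, 0, 0], [0, 0, 0], [0, 0, 0], [0, 0, 0]]' --gripper '[100, 100, 100, 100, 100, 100, 100, 100]' --grip_force 24

```text
time: 1.15
ee_pos: [0.4353, 0.1595, 0.2452]
tcp_rot: [180.0, 0.0, 155.8]
wrist_force: [0.0, -0.1, 0.6]
opening: 0.0854
grasp_force: 0.0
```

Request:
send_rows --linear '[[-0.0413, -0.0281, 0.005], [-0.0413, -0.0281, 0.005], [-0.0413, -0.0281, 0.005], [-0.0413, -0.0281, 0.005], [-0.0413, -0.0281, 0.005], [-0.0413, -0.0281, 0.005], [0, 0, 0], [0, 0, 0]]' --twist '[[0, 0, 0], [0, 0, 0], [0, 0, 0], [0, 0, 0], [0, 0, 0], [0, 0, 0], [0, 0, 0], [0, 0, 0]]' --gripper '[100, 100, 100, 100, 100, 100, 100, 100]'

```text
time: 2.15
ee_pos: [0.5913, -0.0943, 0.2149]
tcp_rot: [-180.0, -0.1, 155.7]
wrist_force: [-0.7, -0.1, 1.0]
opening: 0.0853
grasp_force: 0.0
```

Run:
```python
from h import *
import cv2
o=bot.get_obs(); im=camera('wrist'); print(o['q'],o['ee_pos'],o['tcp_rot'],o['wrist_force'])
np.save('o1.npy',o,allow_pickle=True)
print(proj('wrist',[.5916,-.0945,.0985],o))
cv2.imwrite("pics/w1.png",im[:,:,::-1])
```

```text
[-9.06967359e+00  1.13082172e+01  1.37628008e+01  9.25128014e+01
  1.23345803e-02  1.51813871e+01] [ 0.59125547 -0.09432375  0.21493039] [-1.79996658e+02 -5.94161678e-02  1.55748931e+02] [-0.6871673  -0.12357159  1.00243477]
[321.45036044 238.81961656]
```

View pics/w1.png

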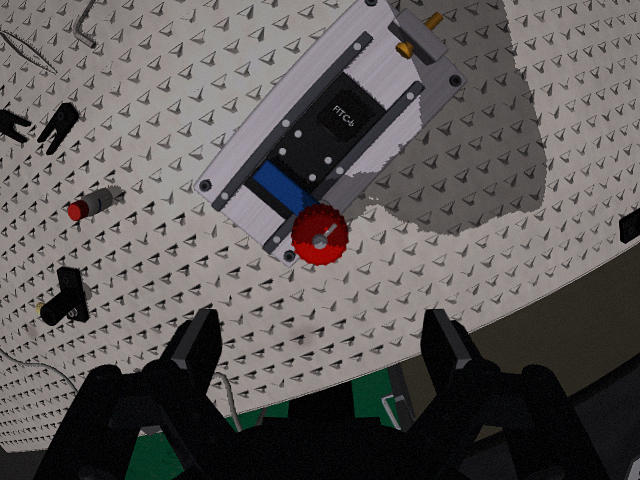

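The wrist view shows the knob centred at (321,236), against a predicted (321,239), so the position is good to about 1 mm. I'll pre-rotate by -40° for joint-6 room, descend and grip.

Request:
send_rows --linear '[[0, 0, 0.015], [0, 0, 0.015], [0, 0, 0.015], [0, 0, 0.015], [0, 0, 0.025], [0, 0, 0.025], [0, 0, 0.024], [0, 0, 0]]' --twist '[[0, 0, -1], [0, 0, -1], [0, 0, -1], [0, 0, -1], [0, 0, 0], [0, 0, 0], [0, 0, 0], [0, 0, 0]]' --gripper '[100, 100, 100, 100, 100, 100, 100, 100]' --grip_force 24

```text
time: 3.2
ee_pos: [0.5903, -0.0932, 0.0801]
tcp_rot: [179.9, -0.1, -164.1]
wrist_force: [0.2, 0.3, -0.1]
opening: 0.0854
grasp_force: 0.0
```

Request:
send_rows --linear '[[0, 0, 0], [0, 0, 0], [0, 0, 0], [0, 0, 0], [0, 0, 0], [0, 0, 0], [0, 0, 0], [0, 0, 0]]' --twist '[[0, 0, 0], [0, 0, 0], [0, 0, 0], [0, 0, 0], [0, 0, 0], [0, 0, 0], [0, 0, 0], [0, 0, 0]]' --gripper '[70, 60, 50, 45, 40, 40, 40, 40]' --grip_force 24

```text
time: 4.2
ee_pos: [0.5924, -0.096, 0.0828]
tcp_rot: [-179.8, 0.1, -164.3]
wrist_force: [1.2, -6.7, 4.2]
opening: 0.0382
grasp_force: 23.6
```

Request:
send_rows --linear '[[-0.0005, -0.0015, -0.001], [-0.0005, -0.0015, -0.001], [0, 0, 0], [0, 0, 0]]' --twist '[[0, 0, 0], [0, 0, 0], [0, 0, 0], [0, 0, 0]]' --gripper '[40, 40, 40, 40]'

```text
time: 4.7
ee_pos: [0.5926, -0.0963, 0.0828]
tcp_rot: [179.9, -0.1, -164.2]
wrist_force: [-4.3, 3.1, 0.4]
opening: 0.0384
grasp_force: 24.6
```

Request:
send_rows --linear '[[0.0005, 0.0005, -0.0003], [0, 0, -0.0003], [0, 0, -0.0003], [0, 0, 0]]' --twist '[[0, 0, 0.6], [0, 0, 0.6], [0, 0, 0.6], [0, 0, 0]]' --gripper '[40, 40, 40, 40]'

```text
time: 5.2
ee_pos: [0.5925, -0.0962, 0.0838]
tcp_rot: [179.9, -0.0, 177.8]
wrist_force: [-1.1, 3.3, -2.6]
opening: 0.0382
grasp_force: 24.9
```

Request:
send_rows --linear '[[0, 0, -0.0004], [0, 0, -0.0004], [0, 0, -0.0004], [0, 0, -0.0004], [0, 0, -0.0004], [0, 0, -0.0004], [0, 0, -0.0004], [0, 0, 0]]' --twist '[[0, 0, 0.7], [0, 0, 0.7], [0, 0, 0.7], [0, 0, 0.7], [0, 0, 0.7], [0, 0, 0.7], [0, 0, 0.7], [0, 0, 0]]' --gripper '[40, 40, 40, 40, 40, 40, 40, 40]'

```text
time: 6.2
ee_pos: [0.5926, -0.0961, 0.0864]
tcp_rot: [180.0, -0.1, 129.0]
wrist_force: [0.0, 5.9, -4.0]
opening: 0.038
grasp_force: 25.1
```

Request:
send_rows --linear '[[-0.0004, -0.0003, -0.0005], [0, 0, -0.0005], [0, 0, -0.0004], [0, 0, -0.0004], [0, 0, -0.0004], [0, 0, -0.0004], [0, 0, -0.0004], [0, 0, 0]]' --twist '[[0, 0, 0.7], [0, 0, 0.7], [0, 0, 0.7], [0, 0, 0.7], [0, 0, 0.7], [0, 0, 0.7], [0, 0, 0.7], [0, 0, 0]]' --gripper '[40, 40, 40, 40, 40, 40, 40, 40]'

```text
time: 7.2
ee_pos: [0.5927, -0.0962, 0.0891]
tcp_rot: [-179.9, -0.1, 80.0]
wrist_force: [2.7, 7.0, -7.9]
opening: 0.0384
grasp_force: 25.6
```

Request:
send_rows --linear '[[0, 0, -0.0004], [0, 0, -0.0004], [0, 0, -0.0004], [0, 0, -0.0004], [0, 0, -0.0004], [0, 0, -0.0004], [0, 0, -0.0004], [0, 0, 0]]' --twist '[[0, 0, 0.7], [0, 0, 0.7], [0, 0, 0.7], [0, 0, 0.7], [0, 0, 0.7], [0, 0, 0.7], [0, 0, 0.5], [0, 0, 0]]' --gripper '[40, 40, 40, 40, 40, 40, 40, 40]'

```text
time: 8.2
ee_pos: [0.5928, -0.0963, 0.0915]
tcp_rot: [-179.9, -0.0, 33.0]
wrist_force: [3.7, 6.3, -9.2]
opening: 0.0384
grasp_force: 25.9
```

Request:
send_rows --linear '[[0, 0, 0], [0, 0, 0], [0, 0, 0], [0, 0, 0], [0, 0, -0.03], [0, 0, -0.04], [0, 0, -0.05], [0, 0, 0]]' --twist '[[0, 0, 0], [0, 0, 0], [0, 0, 0], [0, 0, 0], [0, 0, 0], [0, 0, 0], [0, 0, 0], [0, 0, 0]]' --gripper '[60, 80, 100, 100, 100, 100, 100, 100]'

```text
time: 9.2
ee_pos: [0.5941, -0.0975, 0.2175]
tcp_rot: [179.7, -0.3, 32.8]
wrist_force: [-0.1, 0.5, -0.3]
opening: 0.0851
grasp_force: 0.0
```

Run:
```python
from h import *
import cv2
o=bot.get_obs(); im=camera('wrist'); print(o['q'],o['ee_pos'],o['tcp_rot'],o['wrist_force'])
np.save('o2.npy',o,allow_pickle=True)
cv2.imwrite("pics/w2.png",im[:,:,::-1])
print(proj('wrist',[.5926,-.0963,.1075],o),proj('wrist',[.5186,-.0413,.06],o))
```

```text
[-9.31904571e+00  1.13446954e+01  1.40868294e+01  9.23327220e+01
 -6.46026857e-03  1.37891002e+02] [ 0.59413345 -0.09752685  0.21748106] [179.72067643  -0.29939773  32.79065877] [-0.06245426  0.54644611 -0.33970318]
[317.39896844 241.91047242] [216.61853272 259.46333535]
```

View pics/w2.png

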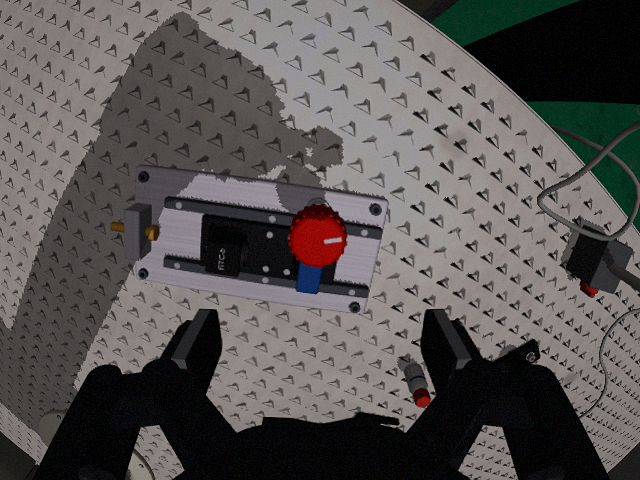

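Run:
```python
import cv2,numpy as np
im=cv2.imread("pics/w2.png")[160:310,120:320].astype(float)
im=255*np.clip(im/255,0,1)**.45
cv2.imwrite("pics/w2c.png",cv2.resize(im.astype(np.uint8),None,fx=4,fy=4,interpolation=cv2.INTER_CUBIC))
```

```text
(no output)
```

View pics/w2c.png

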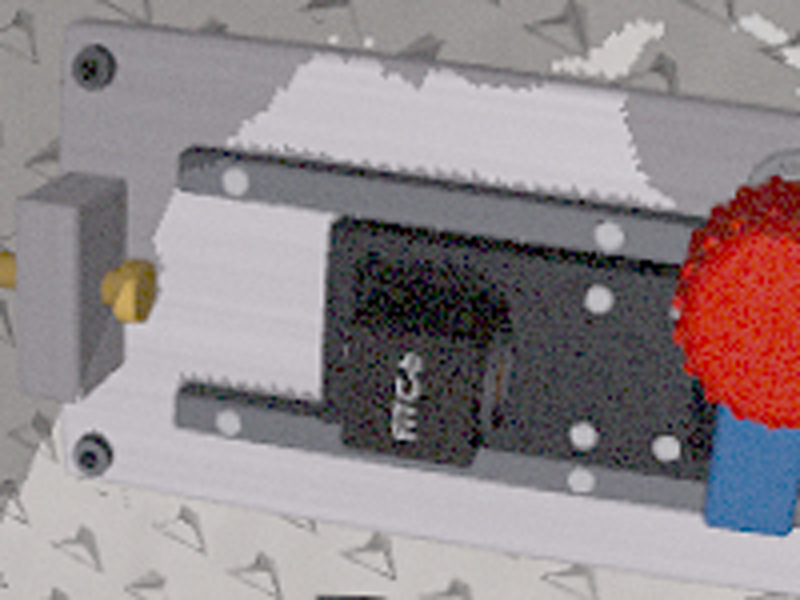

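The crop shows the cube's top face centred near (415,398), i.e. (223.7,259.5) full frame. The bolt head face is at crop (157,292), the carriage front at (328,300), and the strap is raised.

Run:
```python
from h import *
o=np.load('o2.npy',allow_pickle=True).item()
f=lambda u,v,z:at('wrist',120+u/4,160+v/4,z,o)
kn=at('wrist',317.5,238,.1075,o); print("knob",kn)
A=f(94,67,.014);B=f(94,455,.014);C=at('wrist',376,209.5,.014,o);D=at('wrist',355,307.5,.014,o)
c=(A+B+C+D)/4; print("centre",c); d=(A+B-C-D)/2; a=np.arctan2(d[1],d[0]); print("yaw",np.degrees(a),np.linalg.norm(d), np.degrees(np.arctan2(*(f(228,422,.023)-f(580,480,.023))[[1,0]])),np.degrees(np.arctan2(*(f(235,180,.023)-f(608,236,.023))[[1,0]])))
X=np.array([np.cos(a),np.sin(a)]);Y=np.array([-X[1],X[0]])
for n,p in(("cube",f(415,398,.06)),("bolt",f(157,292,.026)),("front",f(328,300,.028)),("knob",kn)):
    print(n,p,"local",(p-c)[:2]@X,(p-c)[:2]@Y)
for x in (.018,.02): print(c[:2]+x*X)
T=R.from_euler('xyz',o['tcp_rot'],degrees=True).as_matrix()
print(o['tcp_rot'],T.T@(f(415,398,.06)-o['ee_pos']))
```

```text
knob [ 0.59500839 -0.09484222  0.1075    ]
centre [ 0.52767278 -0.05990006  0.014     ]
yaw 113.74458331901354 0.2262686770921261 113.69371767736558 113.41455319513067
cube [ 0.52206655 -0.04664692  0.06      ] local 0.014388663521998362 -0.0002048540682411668
bolt [0.49332215 0.02205926 0.026     ] local 0.08885306536311441 -0.00155891792792484
front [ 0.51645116 -0.01676603  0.028     ] local 0.044001215165862986 -0.007096646574170135
knob [ 0.59500839 -0.09484222  0.1075    ] local -0.05909765246304993 -0.04756580718691338
[ 0.5204249  -0.04342377]
[ 0.51961958 -0.04159307]
[179.72067643  -0.29939773  32.79065877] [-0.03385074 -0.08256772  0.15690566]
```

Request:
send_rows --linear '[[0, 0, 0], [0, 0, 0], [0, 0, 0], [0, 0, 0], [0, 0, 0], [0, 0, 0], [0, 0, 0], [0, 0, 0]]' --twist '[[0, 0, -1.01], [0, 0, -1.01], [0, 0, -1.01], [0, 0, -1.01], [0, 0, -1.01], [0, 0, -1.01], [0, 0, -1.01], [0, 0, -1.01]]' --gripper '[100, 100, 100, 100, 100, 100, 100, 100]'

```text
time: 10.25
ee_pos: [0.5923, -0.0972, 0.2113]
tcp_rot: [-179.9, -0.1, 113.9]
wrist_force: [-0.3, 0.2, -0.0]
opening: 0.0857
grasp_force: 0.0
```

Request:
send_rows --linear '[[0.038, 0.022, 0], [0.038, 0.022, 0], [0, 0, 0], [0, 0, 0]]' --twist '[[0, 0, 0], [0, 0, 0], [0, 0, 0], [0, 0, 0]]' --gripper '[100, 100, 100, 100]'

```text
time: 10.75
ee_pos: [0.6023, -0.0102, 0.2118]
tcp_rot: [-179.9, -0.0, 113.6]
wrist_force: [-0.2, 0.2, 0.4]
opening: 0.0853
grasp_force: 0.0
```

Run:
```python
from h import *
import cv2
o=bot.get_obs(); im=camera('wrist'); print(o['q'],o['ee_pos'],o['tcp_rot'])
np.save('o3.npy',o,allow_pickle=True)
print(proj('wrist',[.5218,-.0443,.06],o))
im=255*(im[150:350,200:440,::-1]/255.)**.45
cv2.imwrite("pics/w3.png",cv2.resize(im.astype(np.uint8),None,fx=3,fy=3,interpolation=cv2.INTER_CUBIC))
```

```text
[-9.57486365e-01  1.18092474e+01  1.39961921e+01  9.22703367e+01
 -1.79737772e-02  6.54381524e+01] [ 0.60232971 -0.01015167  0.21177995] [-1.79916683e+02 -1.83166172e-02  1.13604361e+02]
[213.74051769 222.4248236 ]
```

View pics/w3.png

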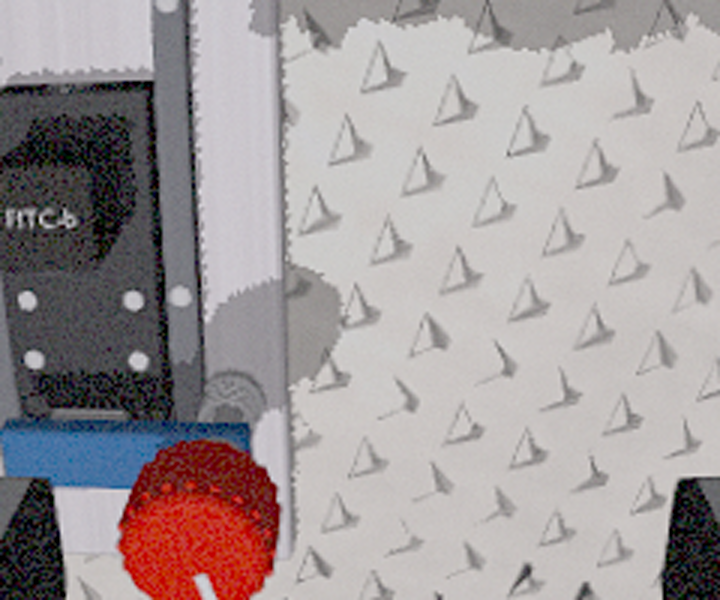

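The sideways move had the wrong sign: the image shows the cube to the left at full-frame (214,222). I'll shift -87 mm along tool y.

Request:
send_rows --linear '[[0.0005, -0.0437, 0], [0.0005, -0.0437, 0], [0, 0, 0], [0, 0, 0]]' --twist '[[0, 0, 0], [0, 0, 0], [0, 0, 0], [0, 0, 0]]' --gripper '[100, 100, 100, 100]'

```text
time: 11.3
ee_pos: [0.5223, -0.0448, 0.2129]
tcp_rot: [180.0, 0.0, 113.5]
wrist_force: [0.4, -0.5, 0.6]
opening: 0.0855
grasp_force: 0.0
```

Run:
```python
from h import *
import cv2
o=bot.get_obs(); im=camera('wrist'); print(o['q'],o['ee_pos'],o['tcp_rot'])
np.save('o4.npy',o,allow_pickle=True)
print(proj('wrist',[.5218,-.0443,.06],o))
im=255*(im[120:320,200:440,::-1]/255.)**.45
cv2.imwrite("pics/w4.png",cv2.resize(im.astype(np.uint8),None,fx=3,fy=3,interpolation=cv2.INTER_CUBIC))
```

```text
[-4.89840569e+00  8.28203235e-01  2.16417191e+00  9.12908794e+01
 -3.91265098e-04  6.16073866e+01] [ 0.52230164 -0.04476426  0.21294222] [1.79960521e+02 2.17846402e-02 1.13494200e+02]
[321.01658236 221.81823872]
```

View pics/w4.png

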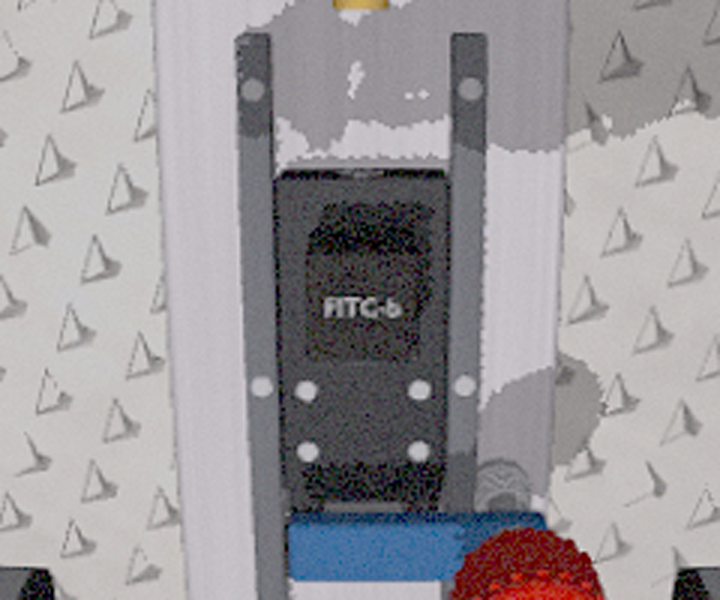

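Cube top is at (321,222), exactly as predicted. I'll descend and close gently.

Request:
send_rows --linear '[[0, 0, 0.028], [0, 0, 0.028], [0, 0, 0.028], [0, 0, 0.028], [0, 0, 0.028], [0, 0, 0.026], [0, 0, 0], [0, 0, 0]]' --twist '[[0, 0, 0], [0, 0, 0], [0, 0, 0], [0, 0, 0], [0, 0, 0], [0, 0, 0], [0, 0, 0], [0, 0, 0]]' --gripper '[100, 100, 100, 100, 100, 100, 100, 100]' --grip_force 20

```text
time: 12.35
ee_pos: [0.5229, -0.0439, 0.0476]
tcp_rot: [180.0, 0.0, 113.6]
wrist_force: [0.9, 0.2, -1.0]
opening: 0.0852
grasp_force: 0.0
```

Request:
send_rows --linear '[[0, 0, 0], [0, 0, 0], [0, 0, 0], [0, 0, 0], [0, 0, 0], [0, 0, 0], [0, 0, 0], [0, 0, 0]]' --twist '[[0, 0, 0], [0, 0, 0], [0, 0, 0], [0, 0, 0], [0, 0, 0], [0, 0, 0], [0, 0, 0], [0, 0, 0]]' --gripper '[70, 55, 45, 40, 35, 30, 30, 30]' --grip_force 20

```text
time: 13.35
ee_pos: [0.522, -0.0441, 0.0469]
tcp_rot: [-180.0, 0.0, 113.6]
wrist_force: [-3.5, -1.1, 4.6]
opening: 0.0299
grasp_force: 21.5
```

Request:
send_rows --linear '[[0.001, 0, -0.0005], [0.002, 0, 0], [0.003, 0, 0], [0.004, 0, 0], [0.004, 0, 0], [0.004, 0, 0], [0.004, 0, 0], [0.003, 0, 0]]' --twist '[[0, 0, 0], [0, 0, 0], [0, 0, 0], [0, 0, 0], [0, 0, 0], [0, 0, 0], [0, 0, 0], [0, 0, 0]]' --gripper '[30, 30, 30, 30, 30, 30, 30, 30]'

```text
time: 14.35
ee_pos: [0.5119, -0.0207, 0.0472]
tcp_rot: [-180.0, -0.0, 113.6]
wrist_force: [1.6, -0.2, -6.0]
opening: 0.0294
grasp_force: 20.3
```

Request:
send_rows --linear '[[0.002, 0, 0.0005], [0.002, 0, 0], [0.002, 0, 0], [0.002, 0, 0], [0.002, 0, 0], [0, 0, 0]]' --twist '[[0, 0, 0], [0, 0, 0], [0, 0, 0], [0, 0, 0], [0, 0, 0], [0, 0, 0]]' --gripper '[30, 30, 30, 30, 30, 30]'

```text
time: 15.1
ee_pos: [0.5082, -0.0117, 0.047]
tcp_rot: [180.0, -0.0, 113.6]
wrist_force: [-0.2, -0.3, -2.0]
opening: 0.0296
grasp_force: 20.8
```

Request:
send_rows --linear '[[0.001, 0, 0.0002], [0.001, 0, 0], [0.001, 0, 0], [0.001, 0, 0], [0, 0, 0]]' --twist '[[0, 0, 0], [0, 0, 0], [0, 0, 0], [0, 0, 0], [0, 0, 0]]' --gripper '[30, 30, 30, 30, 30]'

```text
time: 15.72
ee_pos: [0.5069, -0.0083, 0.0469]
tcp_rot: [180.0, 0.0, 113.6]
wrist_force: [2.4, -4.7, 4.3]
opening: 0.0295
grasp_force: 21.4
```

Request:
send_rows --linear '[[0.001, 0, -0.0002], [0, 0, 0], [0, 0, 0]]' --twist '[[0, 0, 0], [0, 0, 0], [0, 0, 0]]' --gripper '[30, 30, 30]'

```text
time: 16.1
ee_pos: [0.5063, -0.0073, 0.0469]
tcp_rot: [180.0, 0.0, 113.6]
wrist_force: [1.4, -3.8, 3.9]
opening: 0.0295
grasp_force: 21.4
```

Still sliding (40 mm so far, steady drag of about 4 N).

Request:
send_rows --linear '[[0.001, 0, 0], [0.001, 0, 0], [0, 0, 0]]' --twist '[[0, 0, 0], [0, 0, 0], [0, 0, 0]]' --gripper '[30, 30, 30]'

```text
time: 16.48
ee_pos: [0.5055, -0.0056, 0.0469]
tcp_rot: [180.0, 0.0, 113.6]
wrist_force: [2.1, -4.4, 4.0]
opening: 0.0292
grasp_force: 21.4
```

Request:
send_rows --linear '[[0.001, 0, 0], [0.001, 0, 0], [0, 0, 0]]' --twist '[[0, 0, 0], [0, 0, 0], [0, 0, 0]]' --gripper '[30, 30, 30]'

```text
time: 16.85
ee_pos: [0.5046, -0.0038, 0.0469]
tcp_rot: [180.0, 0.0, 113.6]
wrist_force: [1.5, -4.6, 4.2]
opening: 0.0296
grasp_force: 21.4
```

Request:
send_rows --linear '[[0.001, 0, 0], [0.001, 0, 0], [0, 0, 0]]' --twist '[[0, 0, 0], [0, 0, 0], [0, 0, 0]]' --gripper '[30, 30, 30]'

```text
time: 17.23
ee_pos: [0.5038, -0.002, 0.0469]
tcp_rot: [180.0, 0.0, 113.6]
wrist_force: [2.7, -4.3, 3.4]
opening: 0.03
grasp_force: 21.4
```

Request:
send_rows --linear '[[0.001, 0, 0], [0.001, 0, 0], [0, 0, 0]]' --twist '[[0, 0, 0], [0, 0, 0], [0, 0, 0]]' --gripper '[30, 30, 30]'

```text
time: 17.6
ee_pos: [0.5032, -0.0004, 0.0469]
tcp_rot: [180.0, 0.1, 113.6]
wrist_force: [3.2, -6.9, 3.9]
opening: 0.0296
grasp_force: 21.4
```

Request:
send_rows --linear '[[0.0007, 0, 0], [0, 0, 0], [0, 0, 0]]' --twist '[[0, 0, 0], [0, 0, 0], [0, 0, 0]]' --gripper '[30, 30, 30]'

```text
time: 17.98
ee_pos: [0.5031, -0.0004, 0.047]
tcp_rot: [180.0, 0.1, 113.5]
wrist_force: [4.1, -10.5, 2.0]
opening: 0.0299
grasp_force: 21.2
```

Contact: the position has stopped and force is up about 6 N over the drag. I'll add a touch more and hold.

Request:
send_rows --linear '[[0.0003, 0, 0], [0, 0, 0], [0, 0, 0], [0, 0, 0], [0, 0, 0]]' --twist '[[0, 0, 0], [0, 0, 0], [0, 0, 0], [0, 0, 0], [0, 0, 0]]' --gripper '[30, 30, 30, 30, 30]'

```text
time: 18.6
ee_pos: [0.5031, -0.0003, 0.047]
tcp_rot: [180.0, 0.2, 113.5]
wrist_force: [5.3, -10.9, 2.6]
opening: 0.0297
grasp_force: 21.2
```

Request:
send_rows --linear '[[-0.0007, 0, 0], [0, 0, 0], [0, 0, 0], [0, 0, 0], [0, 0, 0], [0, 0, -0.03], [0, 0, -0.05], [0, 0, -0.05]]' --twist '[[0, 0, 0], [0, 0, 0], [0, 0, 0], [0, 0, 0], [0, 0, 0], [0, 0, 0], [0, 0, 0], [0, 0, 0]]' --gripper '[30, 40, 70, 100, 100, 100, 100, 100]'

```text
time: 19.6
ee_pos: [0.5025, 0.0004, 0.178]
tcp_rot: [-180.0, -0.0, 113.6]
wrist_force: [1.5, 0.2, 0.3]
opening: 0.0854
grasp_force: 0.0
```

Request:
send_rows --linear '[[-0.03, 0, 0], [-0.03, 0, 0], [0, 0, 0], [0, 0, 0]]' --twist '[[0, 0, 0], [0, 0, 0], [0, 0, 0], [0, 0, 0]]' --gripper '[100, 100, 100, 100]'

```text
time: 20.1
ee_pos: [0.5265, -0.0544, 0.1766]
tcp_rot: [-180.0, -0.0, 113.6]
wrist_force: [0.1, 0.1, 0.1]
opening: 0.0852
grasp_force: 0.0
```

Run:
```python
from h import *
import cv2
o=bot.get_obs(); im=camera('wrist'); print(o['ee_pos'],o['tcp_rot'],o['wrist_force'])
im=255*(im[60:320,180:460,::-1]/255.)**.45
cv2.imwrite("pics/w5.png",cv2.resize(im.astype(np.uint8),None,fx=2.2,fy=2.2,interpolation=cv2.INTER_CUBIC))
```

```text
[ 0.52650528 -0.05438227  0.17657775] [-1.79972982e+02 -3.42310348e-02  1.13560460e+02] [0.08234389 0.0631032  0.13424923]
```

View pics/w5.png

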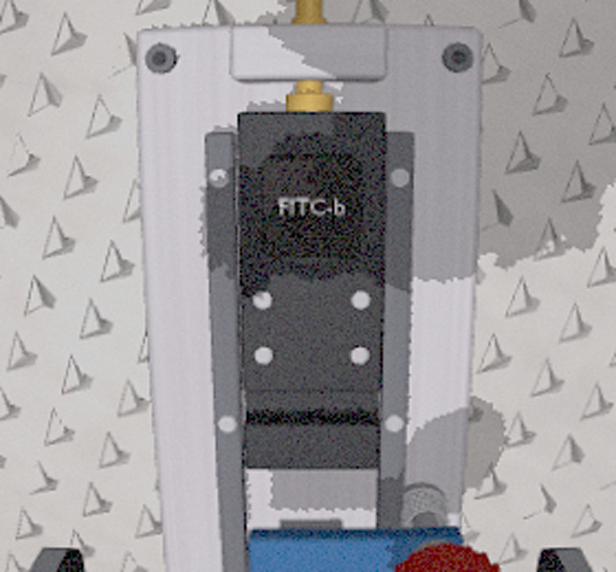

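The carriage front (crop row 113) touches the bolt head (310,103), it lies straight in the channel, and the gripper is clear.

```bash
python3 -c "
from workcell import ticket
print(ticket.job_done())"
```

```text
the job is handed in; nothing more can be done
None
```

I handed the job in at about 20 s: the knob is backed off about 2.8 rad, the carriage is seated on the stop bolt with about 7 N over drag (12 N total push at the wrist), and the gripper is released and clear; the hand-in gave no verdict.

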